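Run back the big draw-bench drum

ROBOT

A 6-joint arm with a two-finger parallel gripper is mounted at the origin on the work surface. World frame = base frame: x ahead of the robot, y to its left, z up, the work surface at z = 0. Lengths are in m, angles in rad, forces in N, time in s.
With the tool pointing down it reaches from about 0.3 to 0.85 m from the base axis. Payload 4.2 kg.
Tool frame: the origin (TCP) lies between the finger pads; the fingertips stand 8 mm ahead of it and the grasp point (between the pads) lies 11 mm behind it; x points along the fingers, y is the direction in which the jaws open and shut, and the axes are right-handed (so a half turn about x gives the same grasp; the last joint's range is limited). The gripper opens to 91 mm and grips with 3 to 60 N. Pads are 32 mm wide; open, the fingers measure 118 mm over their backs; the gripper's body (76 mm by 178 mm) begins 60 mm behind the grasp point.
Start: joints at [-1.187, 0.32, 1.565, -0, 1.257, -0.02], TCP at [0.226, -0.529, 0.222] pointing down, gripper open.
Joint ranges: [-3.11, 3.11], [-0.84, 2.01], [0.21, 2.61], [-1.34, 4.49], [0.05, 2.63], [-2.56, 2.56]. Speed limits (rad/s): [2.57, 2.57, 3.14, 3.14, 3.14, 3.14].

INTERFACE

Orientations are given as a unit quaternion [w, x, y, z].
In Python, from bench import manip gives the robot as it stands. Calls block until the motion is done:
- manip.goto(position, orientation): joint-space move of the TCP to a pose.
- manip.movel(position, frame=None, vel=0.15): straight line of the TCP; frame=None keeps the orientation; vel is the mean speed in m/s.
- manip.set_joints(angles): joint-space move.
- manip.grip(opening, effort=None): finger opening in m; effort is the grip in N (None keeps the last); returns when the fingers have stopped.
- manip.wait(seconds).
- manip.inverse_kinematics(position, orientation): joint angles nearest the present ones, or None.
- manip.state(): the state.
- manip.grab_frame(name): name is "scene" or "top" or "wrist"; returns (picture, depth): 420x560x3 uint8, red, green, blue; 420x560 float32, m along the optical axis (not along the pixel's ray), 0 where there is no reading.
- manip.camera_info(name): a dict with "intrinsics" (3x3 intrinsics, pixels), "T" (4x4, takes a point from camera to world coordinates). Camera axes: x right, y up, looking along -z (the intrinsics and any distortion apply to the point x, -y, -z); pixel columns grow to the right and rows downward; lengths in m; the calibration is good to about 2 mm. A picture is of the moment at which its call begins: read the wrist's pose just before it. camera_info takes no time and is no camera call; for the wrist camera it gives the pose at the moment of the call.
A pose or a line that the arm cannot do raises manip.IKError and nothing moves.
- manip.sign_off(): hands the job in, once; it reports no verdict.
The state is a dict: "time": time; "joint_pos": joint angles; "dq": joint speeds; "tau": joint torques, N m; "ee_pos": TCP position; "tool_rot": TCP orientation; "ft_force": force on the tool from outside, world axes, zero at the start; "wrist_torque": the same for the moment, N m; "grip_width": finger opening in m.
Only numpy, scipy, OpenCV 4.12 (cv2) and the standard library are available. Lean on these libraries where they do the work, as an engineer would, in place of code of your own. Each camera call takes 0.05 s, during which the arm holds its last target.

TASK

Two hand winches stand on the goldsmith's bench, alike but for size, both wound up and held by their pawls. On the bigger winch, lift the pawl clear of the toothed wheel by its round tab and keep it up while the spring turns the drum all the way back to its stop, then drop the pawl back down between the teeth and let go. Leave the smaller winch wound up.

Things in the scene. Friction and masses are not known exactly. Their poses are not given: they have to be found in the camera images.
- big_tab (a point): Centre of the bigger winch's round steel pawl tab: an upright disc, 26 mm across, 14 mm thick, flat faces looking along the point's +y and -y (pinch it so). Pawl down: centre 158 mm above the bench, x level, z up; axes turn with the pawl. The tallest point of both winches: else all within 50 mm is below 138 mm, and below 127 mm beside the flat faces. Winch fixed; x points away from the robot, give or take 20 degrees.
- big_pawl (a joint): Hinge of the bigger winch's pawl, rad: 0 down between two teeth, growing as it lifts, clear of the teeth above 0.2, stop at 0.9. The hinge, parallel to the tab's y, lies 50 mm from the tab centre along -x and 29 mm below it: at 0.4 the tab is 17 mm higher and 15 mm further to -x. Weighs about 80 g; lifts with a few N and falls by its own weight.
- big_drum (a joint): Turn of the bigger winch's drum (84 mm flange, 96 mm toothed wheel), rad: 0 fully run back, its dark steel lug pointing up against the frame's stop; 1.4 to 2.6 when wound. While the pawl is clear its spring turns it back by itself, in 3 s at most; a pawl dropped early catches the next tooth (12 teeth).
- small_drum (a joint): Turn of the smaller winch's drum (same shape, 0.7 of the size, tab 111 mm up, standing on the other side of the bench), rad: about 1.5, wound up and held by its own pawl; it stays so.
Things that resemble listed ones, but are neither listed nor needed, are in the scene too. Leave any orange look-alike of the part that bears big_tab alone.

How it is judged:
On the way, in this order (a step that is already met when the one before it is completed fails the run):
1. the bigger winch's pawl is lifted clear of its wheel while the drum is still wound (value of joint big_pawl above 0.13 rad and value of joint big_drum above 0.25 rad), for 0.1 s.
2. the bigger drum has run back to its stop (value of joint big_drum below 0.15 rad), for 0.1 s.
At the end, for the whole second after the job is handed in: The bigger drum is run back to its stop (within 0.15 rad), its pawl is down between the teeth again (within 0.1 rad), and the smaller drum is still wound (above 1.2 rad) (value of joint big_drum below 0.15 rad and value of joint big_pawl below 0.1 rad and value of joint small_drum above 1.2 rad); the robot touches nothing.
It fails at once if the smaller drum is let back (value of joint small_drum below 1.2 rad).
It also fails if it takes over 38 s, if anything falls off the work surface, if the arm or the gripper's body presses on something with over 40 N, if the wrist force passes 120 N, or if a joint passes its speed limit or range.

## Working session

There is one attempt and no reset: what is moved stays moved. The work goes in short steps, each a Python script; the robot and the scene stay as the last script left them, time stands still between calls to the robot, and variables do not carry over. Pictures are saved under pics/ and viewed, and the job is handed in when it is done.

```bash
mkdir -p pics; ls; python3 - <<'E'
from bench import manip
import cv2,numpy as np
for n in ["scene","top"]:
    p,d=manip.grab_frame(n); cv2.imwrite(f"pics/{n}0.png",p[:,:,::-1]); np.save(f"{n}0.npy",d)
    i=manip.camera_info(n); print(n,i)
print(manip.state())
E
```

```text
pics
scene {'intrinsics': array([[504.1888567 ,   0.        , 276.53021163],
       [  0.        , 504.1888567 , 201.63477145],
       [  0.        ,   0.        ,   1.        ]]), 'T': array([[-0.15473579, -0.71607002,  0.68066186,  1.20757665],
       [ 0.98794298, -0.11567333,  0.10289974,  0.09065928],
       [ 0.005051  ,  0.68837738,  0.72533515,  0.82953458],
       [ 0.        ,  0.        ,  0.        ,  1.        ]])}
top {'intrinsics': array([[442.38312393,   0.        , 290.31167561],
       [  0.        , 442.38312393, 211.52042128],
       [  0.        ,   0.        ,   1.        ]]), 'T': array([[-0.01747126,  0.99607491, -0.08677288,  0.42667871],
       [-0.99984169, -0.01711286,  0.00487245, -0.01685602],
       [ 0.0033684 ,  0.08684427,  0.9962162 ,  1.08671287],
       [ 0.        ,  0.        ,  0.        ,  1.        ]])}
{'time': 0.1, 'joint_pos': array([-1.18705278e+00,  3.20227657e-01,  1.56551134e+00, -1.53150827e-05,
        1.25737801e+00, -2.00010180e-02]), 'dq': array([ 0.00116134, -0.00138116, -0.00278354,  0.00114063, -0.00099821,
        0.00053287]), 'tau': array([ 5.35578442e-05, -4.13332307e+01, -2.32509917e+01,  7.29229697e-02,
        4.22432029e-02, -7.25301061e-05]), 'ee_pos': array([ 0.2257384 , -0.52838702,  0.22122225]), 'tool_rot': array([-0.14125017, -0.69264441, -0.14230842,  0.6928495 ]), 'ft_force': array([-0.37541365, -0.36221587,  0.32403333]), 'wrist_torque': array([ 0.00843032, -0.01015518,  0.01459035]), 'grip_width': 0.09109404749639607}
```

View pics/scene0.png

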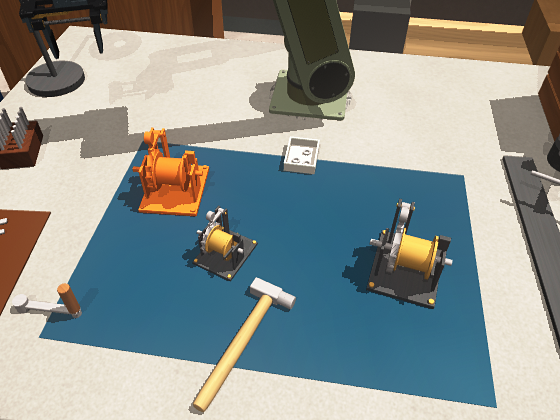

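View pics/top0.png

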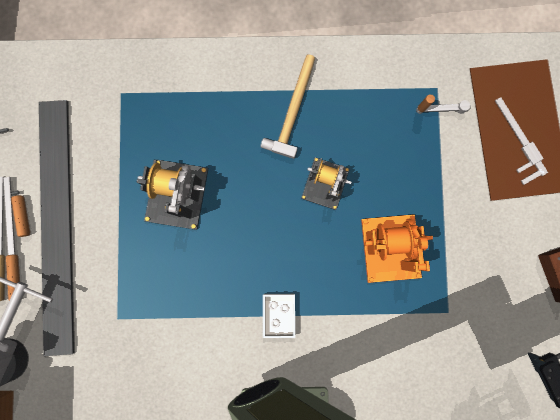

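Scene: the big winch is near (410,255) in scene and (178,190) in top. The small one is at (222,240) in scene and (327,180) in top, and the orange look-alike is to its left in scene. Enlarging the big winch next.

```bash
python3 - <<'E'
import cv2
a=cv2.imread("pics/scene0.png")[190:310,350:470]; b=cv2.imread("pics/top0.png")[145:245,125:225]
cv2.imwrite("pics/c0.png",cv2.resize(a,(600,600),interpolation=cv2.INTER_CUBIC))
cv2.imwrite("pics/c1.png",cv2.resize(b,(600,600),interpolation=cv2.INTER_CUBIC))
E
```

```text
(no output)
```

View pics/c0.png

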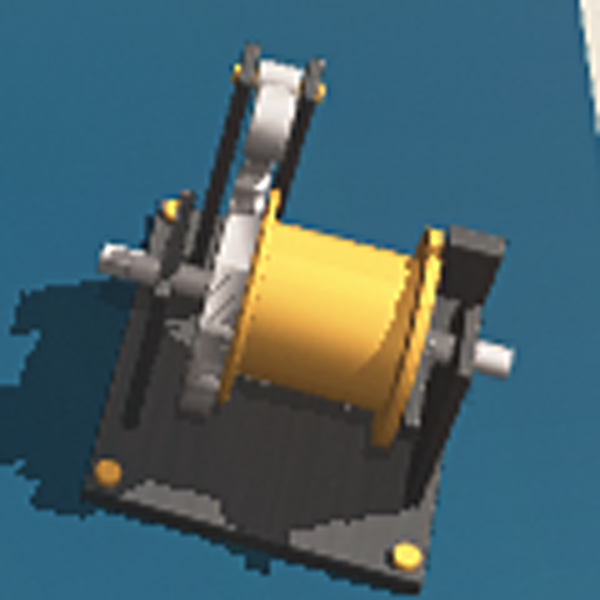

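View pics/c1.png

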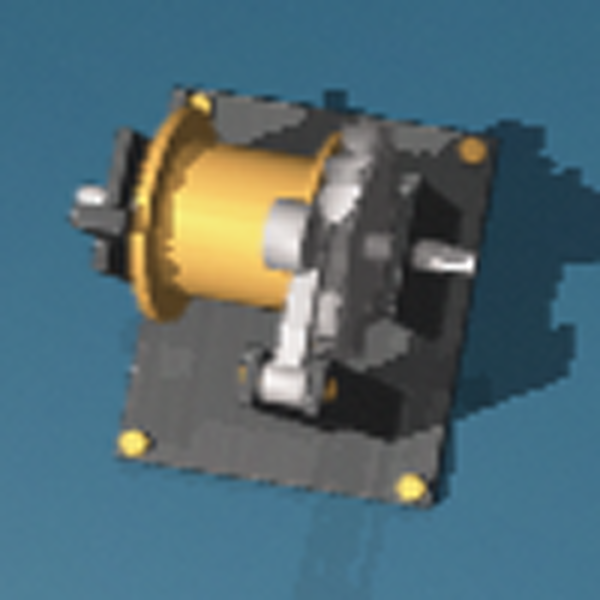

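```bash
cat > h.py <<'E'
import numpy as np
from bench import manip
def ray(info,u,v):
    K=info["intrinsics"];T=info["T"]
    d=np.array([(u-K[0,2])/K[0,0],-(v-K[1,2])/K[1,1],-1]); return T[:3,3],T[:3,:3]@d
def atz(info,u,v,z):
    o,d=ray(info,u,v); return o+d*(z-o[2])/d[2]
def atd(info,u,v,dep):
    o,d=ray(info,u,v); return o+d*dep
E
python3 - <<'E'
from h import *
t=manip.camera_info("top"); s=manip.camera_info("scene")
dt=np.load("top0.npy"); ds=np.load("scene0.npy")
b=[(133,443),(411,488),(201,102),(473,150)]
P=[atz(t,125+x/6,145+y/6,.012) for x,y in b]
for x,y in b:
  u,v=125+x/6,145+y/6; print("bolt",atd(t,u,v,dt[int(v),int(u)]))
e=(P[2]-P[0]+P[3]-P[1]); print("yaw x",np.degrees(np.arctan2(e[1],e[0])))
e=-(P[1]-P[0]+P[3]-P[2]); print("yaw y-90",np.degrees(np.arctan2(e[1],e[0]))-90)
u,v=125+289/6,145+234/6; print("tab z165",atz(t,u,v,.165),atd(t,u,v,dt[int(v),int(u)]))
for vv in range(177,193):
  print(vv,[tuple(np.round(atd(t,uu,vv,dt[vv,uu])*1000).astype(int)) for uu in range(169,178)])
u,v=125+283/6,145+385/6; print("hinge",atz(t,u,v,.135))
print("tab scene z158", atz(s,350+268/5,190+125/5,.158), "hinge",atz(s,350+280/5,190+75/5,.129))
E
```

```text
bolt [0.50821191 0.3254791  0.01469799]
bolt [0.48804759 0.21311053 0.0147923 ]
bolt [0.64690445 0.29822644 0.01794295]
bolt [0.62611678 0.18833393 0.01314261]
yaw x -10.505196172964206
yaw y-90 -10.619386757111144
tab z165 [0.56921916 0.22370202 0.165     ] [0.56804862 0.22172657 0.17256906]
177 [(np.int64(595), np.int64(249), np.int64(105)), (np.int64(594), np.int64(247), np.int64(105)), (np.int64(595), np.int64(245), np.int64(104)), (np.int64(594), np.int64(242), np.int64(105)), (np.int64(594), np.int64(240), np.int64(104)), (np.int64(595), np.int64(239), np.int64(100)), (np.int64(595), np.int64(236), np.int64(102)), (np.int64(592), np.int64(230), np.int64(116)), (np.int64(592), np.int64(228), np.int64(115))]
178 [(np.int64(592), np.int64(249), np.int64(104)), (np.int64(592), np.int64(246), np.int64(106)), (np.int64(582), np.int64(228), np.int64(167)), (np.int64(582), np.int64(226), np.int64(165)), (np.int64(427), np.int64(-17), np.int64(1087)), (np.int64(582), np.int64(223), np.int64(162)), (np.int64(583), np.int64(221), np.int64(160)), (np.int64(590), np.int64(230), np.int64(118
[... 5462 characters left out ...]
)), (np.int64(559), np.int64(228), np.int64(133)), (np.int64(559), np.int64(226), np.int64(133)), (np.int64(558), np.int64(223), np.int64(136))]
192 [(np.int64(562), np.int64(252), np.int64(94)), (np.int64(562), np.int64(249), np.int64(96)), (np.int64(562), np.int64(247), np.int64(93)), (np.int64(562), np.int64(245), np.int64(92)), (np.int64(557), np.int64(232), np.int64(133)), (np.int64(556), np.int64(229), np.int64(137)), (np.int64(556), np.int64(227), np.int64(136)), (np.int64(556), np.int64(225), np.int64(136)), (np.int64(557), np.int64(224), np.int64(132))]
hinge [0.51905518 0.23338641 0.135     ]
tab scene z158 [0.57370479 0.22559406 0.158     ] hinge [0.51955608 0.23637903 0.129     ]
```

Tab centre is about (0.570, 0.224, 0.158) with yaw -10.6°. The plate bolts, hinge (50 mm back) and depth of the tab top (171 mm) all agree. Moving above it and checking with the wrist camera.

```bash
cat >> h.py <<'E'
from scipy.spatial.transform import Rotation as R
yaw=np.radians(-10.6)
ex=np.array([np.cos(yaw),np.sin(yaw),0]); ey=np.array([-np.sin(yaw),np.cos(yaw),0]); ez=np.array([0,0,1.])
def quat(a,sgn=1):  # a: pawl angle
    x=-ez; y=sgn*ey; z=np.cross(x,y)
    r=R.from_rotvec(-a*ey)*R.from_matrix(np.column_stack([x,y,z]))
    return r.as_quat(scalar_first=True)
def tcp(tab,a,off):  # TCP for pawl angle a; off: TCP offset in tab frame at a=0
    hinge=tab-.05*ex-.029*ez
    return hinge+R.from_rotvec(-a*ey).apply(tab+off-hinge)
E
python3 - <<'E'
from h import *
import cv2
tab=np.array([.570,.224,.158])
q0=manip.state()["tool_rot"]; print(R.from_quat(q0,scalar_first=True).as_matrix().round(2))
for s in (1,-1):
  for a in (0,.4,.5):
    print(s,a,tcp(tab,a,np.array([0,0,-.013])),manip.inverse_kinematics(tcp(tab,a,np.array([0,0,-.013])),quat(a,s)))
p=manip.state()["ee_pos"]
c=[(np.abs(manip.inverse_kinematics(tab+[0,0,.12],quat(0,s))-manip.state()["joint_pos"]).max(),s) for s in (1,-1)]
s=min(c)[1]; print(c)
manip.movel([p[0],p[1],.30])
manip.goto(tab+[0,0,.12],quat(0,s))
i=manip.camera_info("wrist"); im,d=manip.grab_frame("wrist")
cv2.imwrite("pics/w0.png",im[:,:,::-1]); np.save("w0.npy",d)
np.savez("w0i.npz",intrinsics=i["intrinsics"],T=i["T"])
st=manip.state(); print(st["time"],st["ee_pos"],st["ft_force"])
print(i["T"].round(3)); 
T=i["T"];K=i["intrinsics"]
for P in (tab,tab-.05*ex-.029*ez):
  c=T[:3,:3].T@(P-T[:3,3]); print("expected px",K[0,2]+K[0,0]*c[0]/-c[2],K[1,2]+K[1,1]*c[1]/c[2])
E
```

```text
[[-0.    0.39 -0.92]
 [ 0.   -0.92 -0.39]
 [-1.   -0.   -0.  ]]
1 0 [0.57  0.224 0.145] [ 3.55663548e-01  4.32859646e-01  1.59008968e+00 -4.44089210e-16
  1.11864332e+00 -1.03012788e+00]
1 0.4 [0.55999603 0.22587219 0.16320789] [ 0.49794999  0.27749959  1.85801084 -0.37938584  0.72559525 -0.63784987]
1 0.5 [0.55644367 0.226537   0.1670126 ] [ 0.5418633   0.25303142  1.92517705 -0.55302007  0.65170861 -0.45187689]
-1 0 [0.57  0.224 0.145] [ 3.55663548e-01  4.32859646e-01  1.59008968e+00 -4.44089210e-16
  1.11864332e+00  2.11146478e+00]
-1 0.4 [0.55999603 0.22587219 0.16320789] [ 0.49794999  0.27749959  1.85801084 -0.37938584  0.72559525  2.50374278]
-1 0.5 [0.55644367 0.226537   0.1670126 ] None
[(np.float64(1.5427163290818193), 1), (np.float64(2.1314657932746552), -1)]
3.725 [0.57029106 0.2232212  0.27807212] [-0.3636532  -0.16248963  1.0373473 ]
[[ 0.185 -0.951 -0.248  0.501]
 [ 0.983  0.179  0.047  0.236]
 [-0.    -0.253  0.967  0.441]
 [ 0.     0.     0.     1.   ]]
expected px 281.74450880982755 203.71969985130684
expected px 281.59958024261215 140.0794531287346
```

```bash
python3 - <<'E'
import cv2
a=cv2.imread("pics/w0.png"); b=cv2.resize(a[100:300,180:380],(600,600),interpolation=cv2.INTER_CUBIC)
cv2.imwrite("pics/w0c.png",b)
E
```

```text
(no output)
```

View pics/w0.png

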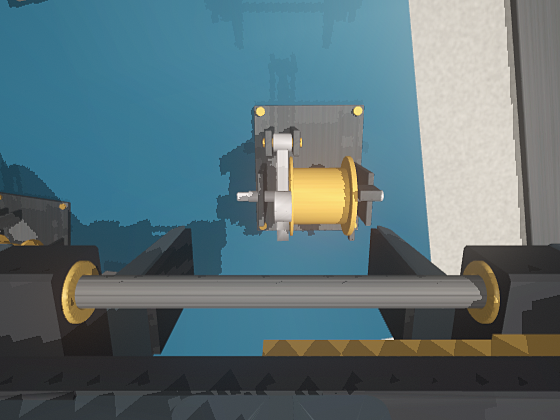

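View pics/w0c.png

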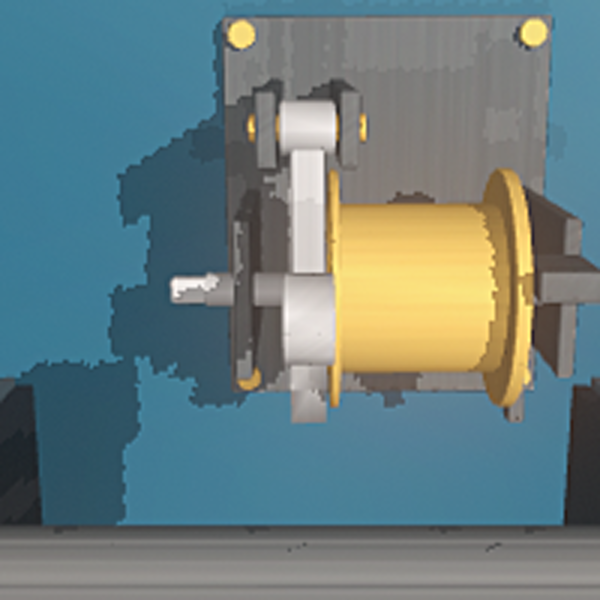

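The wrist view agrees within about 1–2 mm: tab disc centred at (283,207) against the expected (282,204), plate square to the image. Descending with the refined centre (0.571, 0.2245).

```bash
python3 - <<'E'
from h import *
import cv2
tab=np.array([.5712,.2247,.158]); off=np.array([0,0,-.013])
manip.grip(.05)
manip.movel(tcp(tab,0,off)+[0,0,.06],quat(0),vel=.15)
manip.movel(tcp(tab,0,off),quat(0),vel=.06)
st=manip.state(); print(st["time"],st["ee_pos"],st["ft_force"])
manip.grip(.0,12)
manip.wait(.2)
st=manip.state(); print(st["time"],st["ee_pos"],st["ft_force"],st["wrist_torque"],st["grip_width"])
for n in ("scene","wrist"):
  im,d=manip.grab_frame(n); cv2.imwrite(f"pics/{n}1.png",im[:,:,::-1])
a=cv2.imread("pics/scene1.png")[150:300,330:480]; cv2.imwrite("pics/scene1c.png",cv2.resize(a,(600,600),interpolation=cv2.INTER_CUBIC))
E
```

```text
6.2833 [0.57152837 0.22482541 0.14546661] [0.71684427 0.02969868 0.65702837]
7.125 [0.57123655 0.22467939 0.14504935] [-0.61190777 -0.22931593 -0.34898664] [ 0.03569416 -0.11529505  0.0974847 ] 0.013930165629560575
```

View pics/scene1c.png

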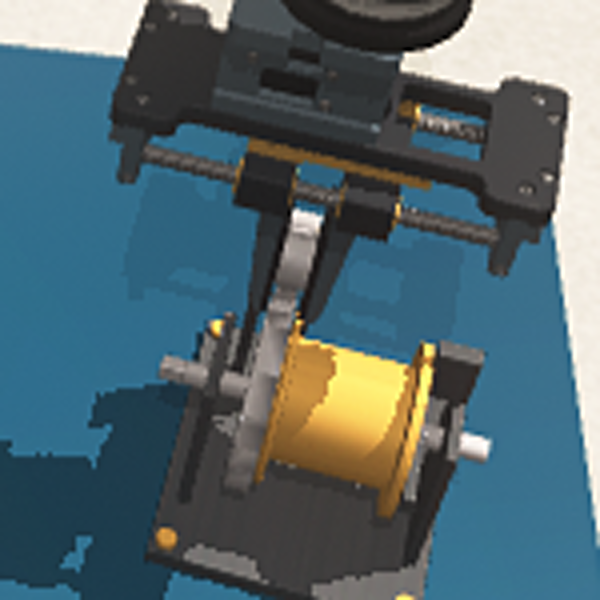

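View pics/wrist1.png

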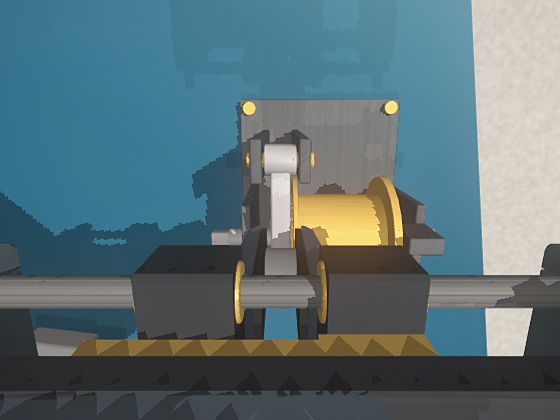

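Tab (about (280,262) in wrist view) is between the pads, and the width of 13.9 mm matches the 14 mm disc. Lifting along the hinge arc to 0.4 rad.

```bash
python3 - <<'E'
from h import *
import cv2
tab=np.array([.5712,.2247,.158]); off=np.array([0,0,-.013])
manip.grip(.0,20)
for a in (.1,.2,.3,.4):
  manip.movel(tcp(tab,a,off),quat(a),vel=.05)
  st=manip.state(); print(a,round(st["time"],2),st["ee_pos"].round(4),st["ft_force"].round(1),st["grip_width"])
manip.wait(3.2)
st=manip.state(); print(st["time"],st["ft_force"],st["grip_width"])
for n in ("scene","wrist","top"):
  im,d=manip.grab_frame(n); cv2.imwrite(f"pics/{n}2.png",im[:,:,::-1])
a=cv2.imread("pics/scene2.png")[150:300,330:480]; cv2.imwrite("pics/scene2c.png",cv2.resize(a,(600,600),interpolation=cv2.INTER_CUBIC))
E
```

```text
0.1 7.7 [0.5693 0.225  0.1503] [ 0.6 -0.9  0.5] 0.014008075901619888
0.2 7.96 [0.5671 0.2254 0.1549] [ 1.4 -2.1  1.1] 0.014016442956696351
0.3 8.22 [0.5646 0.2259 0.1593] [ 1.8 -1.7  1.2] 0.014007206187788786
0.4 8.48 [0.5617 0.2264 0.1634] [ 1.6 -2.7  1.6] 0.01402443148045248
11.6833 [ 4.2564648  -2.75592964  3.6014837 ] 0.014219291200331078
```

View pics/scene2c.png

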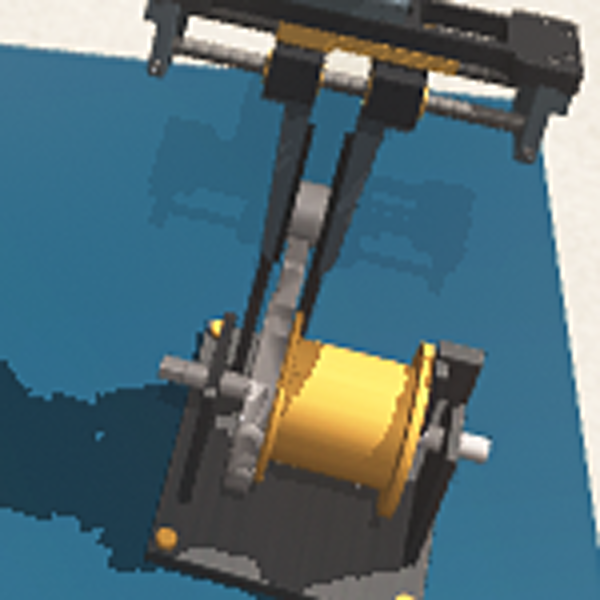

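View pics/wrist2.png

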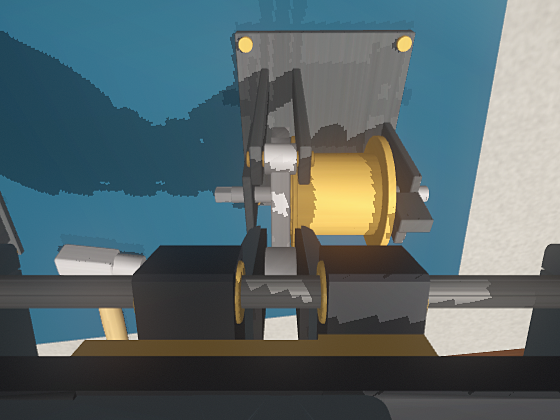

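Tab is up in the grip, at (310,210) in the scene crop. I need proof that the drum turned, so I'll compare the views before and after.

```bash
python3 - <<'E'
import cv2,numpy as np
a=cv2.imread("pics/scene0.png")[205:285,370:465];b=cv2.imread("pics/scene2.png")[205:285,370:465]
c=cv2.imread("pics/top0.png")[155:225,130:213];d=cv2.imread("pics/top2.png")[155:225,130:213]
f=lambda x:cv2.resize(x,(390,295),interpolation=cv2.INTER_CUBIC)
cv2.imwrite("pics/cmp2.png",np.vstack([np.hstack([f(a),f(b)]),np.hstack([f(c),f(d)])]))
E
```

```text
(no output)
```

View pics/cmp2.png

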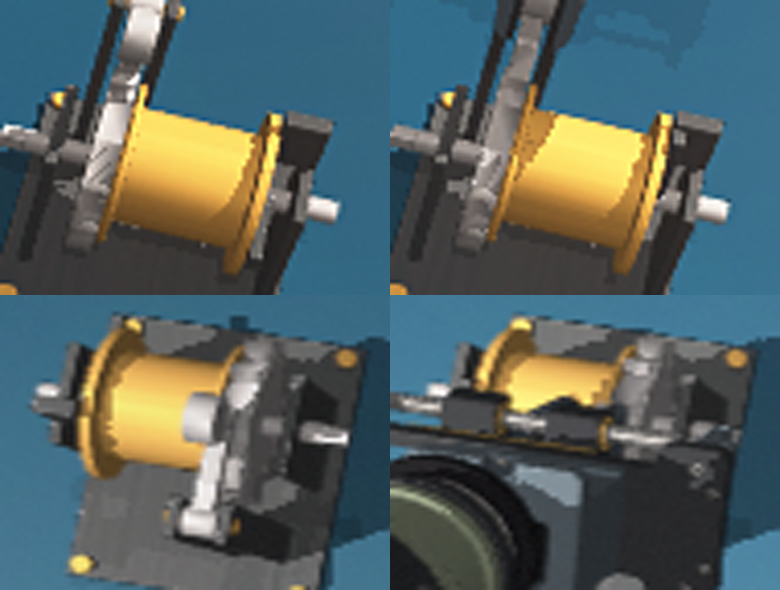

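```bash
python3 - <<'E'
import cv2,numpy as np
a=cv2.imread("pics/scene0.png")[228:285,425:460];b=cv2.imread("pics/scene2.png")[228:285,425:460]
f=lambda x:cv2.resize(cv2.convertScaleAbs(x,alpha=1.6,beta=20),(350,570),interpolation=cv2.INTER_CUBIC)
cv2.imwrite("pics/cmp3.png",np.hstack([f(a),f(b)]))
E
```

```text
(no output)
```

View pics/cmp3.png

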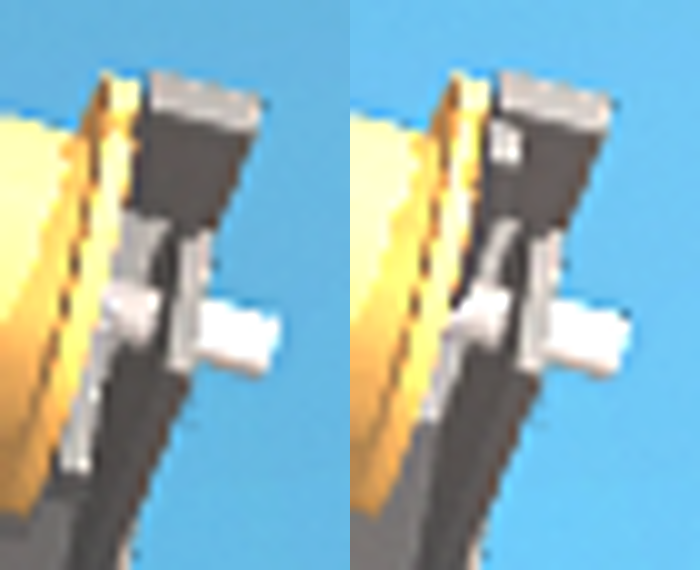

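Before, the lug pointed down and forward (its end at (75,460)). Now its end is at (505,140), up against the stop, so the drum has run back. Lowering the pawl, releasing and backing off.

```bash
python3 - <<'E'
from h import *
import cv2
tab=np.array([.5712,.2247,.158]); off=np.array([0,0,-.013])
for a in (.3,.2,.1,.03,0):
  manip.movel(tcp(tab,a,off),quat(a),vel=.05)
  st=manip.state(); print(a,round(st["time"],2),st["ft_force"].round(1),st["grip_width"])
manip.grip(.045)
manip.movel(tcp(tab,0,off)+[0,0,.08],quat(0),vel=.1)
manip.goto([.45,.0,.32],quat(0))
manip.wait(.3)
st=manip.state(); print(st["time"],st["ee_pos"],st["ft_force"])
for n in ("scene","top"):
  im,d=manip.grab_frame(n); cv2.imwrite(f"pics/{n}3.png",im[:,:,::-1]); np.save(n+"3.npy",d)
t=manip.camera_info("top"); dt=np.load("top3.npy")
P=np.array([atd(t,u,v,dt[v,u]) for v in range(176,193) for u in range(167,180) if dt[v,u]>0])
P=P[P[:,2]>.15]; print(len(P),P.mean(0),np.percentile(P[:,2],95))
d0=np.load("top0.npy");Q=np.array([atd(t,u,v,d0[v,u]) for v in range(176,193) for u in range(167,180) if d0[v,u]>0]);Q=Q[Q[:,2]>.15];print("before",len(Q),Q.mean(0),np.percentile(Q[:,2],95))
A=cv2.imread("pics/scene3.png");B=cv2.imread("pics/top3.png")
f=lambda x:cv2.resize(x,(390,295),interpolation=cv2.INTER_CUBIC)
A0=cv2.imread("pics/scene0.png")
cv2.imwrite("pics/cmp4.png",np.vstack([np.hstack([f(A[195:285,370:470]),f(B[145:235,125:225])]),np.hstack([f(A[195:285,180:280]),f(A0[195:285,180:280])])]))
E
```

```text
0.3 12.1 [ 1.  -1.6  4.6] 0.013857444633397237
0.2 12.36 [ 0.8 -1.   2.5] 0.013748689550223129
0.1 12.62 [0.2 0.6 0.2] 0.013936995960955397
0.03 12.87 [-1.4  0.3 -1.4] 0.014182684757135905
0 13.12 [-4.5  0.8  0.8] 0.01375460299484288
16.075 [0.45035958 0.00056934 0.31946669] [-0.04254673  0.36290618 -0.03271892]
107 [0.5694159  0.22287566 0.1661992 ] 0.17289443969936413
before 105 [0.56927163 0.22309528 0.16629413] 0.1723547170026825
```

View pics/cmp4.png

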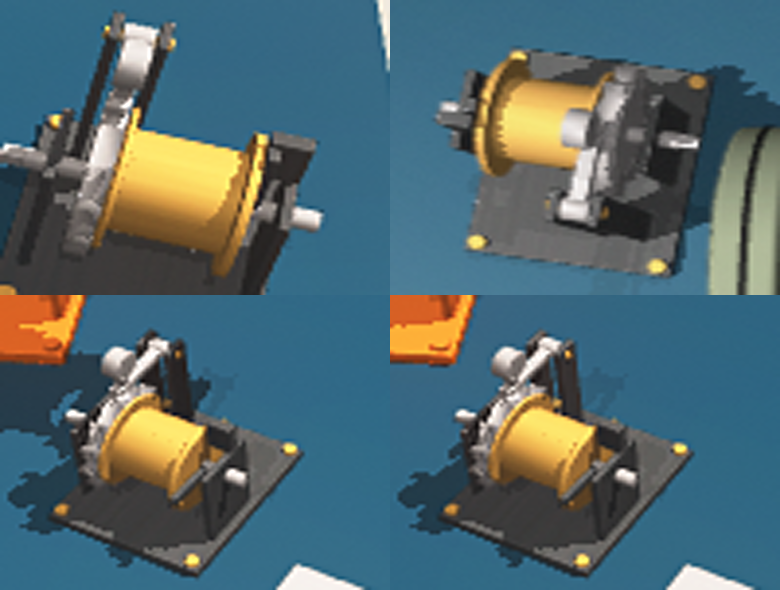

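View pics/scene3.png

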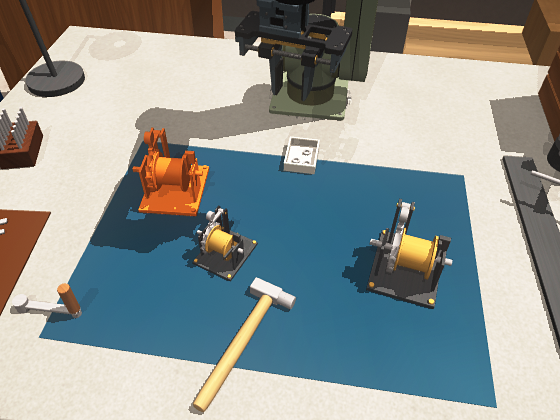

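The tab is back where it started, to within 0.3 mm. The big drum's lug is up at the stop ((275,150) in the upper-left crop), the small winch looks unchanged, and the arm is clear. Handing in.

```bash
python3 -c "
from bench import manip
print(manip.state()['time'],manip.sign_off())"
```

```text
the job is handed in; nothing more can be done
16.175 None
```

I ran the bigger winch's drum back to its stop, dropped its pawl between the teeth again, and handed the job in at 16.2 s.

I pinched the tab (finger opening 13.9 mm on the 14 mm disc) and raised the pawl along its hinge arc to about 0.4 rad. I held it there for over 3 s, then lowered it, let go and backed the arm away. Wrist force readings stayed below about 6 N.

**Last checks:**
- **Big drum:** the lug pointed down and forward before. It now shows up against the frame's stop.
- **Big pawl:** the tab is back at its starting position to within 0.3 mm by the top camera's depth, so the pawl is down.
- **Small winch:** it looks the same as at the start, still wound.
- **Arm:** it is clear of everything.

No check failed. I judged the joint angles from the images and depth, since they can't be read directly.

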